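# One shot of way oil from the locked lubricator

## Task

Take the flat-handled panel key out of the wooden tool block, put it in the lock on top of the grey lubricator and turn it gently back and forth, with light pressure, until it drops into the barrel's hidden slot; then turn it clockwise until its handle points at the pull knob, and leave it in the lock. With the knob now free, pull it straight up past its click to the detent, hold it there a moment, then push it fully home and let go. Do not force the key, and leave the other tools and parts where they are.

Things in the scene. Friction and masses are not known exactly. Their poses are not given: they have to be found in the camera images.
- key: Steel T-handled panel key, 97 mm tall, 0.12 kg, upright in a hole of the tool block. Origin: centre of the bit's lower end; z up along the shank; x along the T-bar; a half turn about z makes no difference. Flat bit 18 (x) by 5 (y) by 12 mm tall; round shank 18 mm in diameter up to z = 52 mm, where a flange 30 mm in diameter, 5 mm thick rests on the block's top; then a 12 mm neck.
- key_tip (a point): The key's origin: centre of the bit's lower end. It hangs 18 mm above the table in the block and must rise 55 mm to leave the hole.
- key_grip (a point): Centre of the key's T-bar, 88 mm above its tip: a flat rectangular steel bar 60 mm (key's x) by 12 mm (y) by 18 mm tall, to be gripped across its 12 mm. This flat bar tells it from its two neighbours.
- block: Fixed wooden tool block 70 (x) by 220 (y) by 70 mm tall with three 23 mm through holes 75 mm apart along its y, the middle one at its middle. Origin: centre of its underside. Key, hexkey and driver stand in its holes in any order, the two T-bars within 0.5 rad of the block's x.
- lubricator: Fixed grey one-shot lubricator, 150 (x) by 240 (y) by 90 mm tall on a 170 by 260 mm foot. Origin: centre of its underside, z up; its front, with a pressure gauge, looks to its -x. On its top, 20 mm in front of its middle (x = -20 mm): the lock at y = +55 mm, the pull knob at y = -55 mm. Table to the lock's barrel face: 110 mm.
- lubricator_top (a point): Middle of the lubricator's top. Behind the lock, along its back edge (its x = 24 to 72 mm, y = 12 to 112 mm), lies a white reservoir 48 mm in diameter, its top 46 mm above this point.
- lock_mouth (a point): On the lock's upright axis, at the rim of its fixed steel collar (40 mm in diameter, rim 134 mm above the table). Bore 20 mm for the key's 18 mm shank, with a funnel mouth 30 mm wide in the top 6 mm; the barrel's face lies 24 mm below the rim.
- lock (a point): On the lock's axis, at the barrel's face. Slot in the face 22 by 7 mm, 12 mm deep. The face is sprung: it yields down by up to 5 mm (3 N at first, 7 N at 5 mm); pressed 2 to 3 mm, the bit rides on it with about 5 N until it meets the slot within about 0.12 rad; the face then springs up round it and the push vanishes. Fully in, the shank sits on the face, the tip 12 mm below this point.
- lock_axis (a point): Foot of the lock's axis, at table height. Let a be the angle of the key's bar from the lubricator's y axis, counter-clockwise from above (half turns alike). The hidden slot starts anywhere in a = 0.5 to 1.6. Engaged, the barrel turns with the key against 0.12 N m and stays where left; clockwise to a = 0, bar pointing at the knob, frees the knob. Barrel stops: a = 1.7 and -0.05; key play 0.12 rad.
- knob (a joint): Height of the pull knob above home, m: 0 fully in, 0.025 at the upper stop. Blocked below 0.006 while locked. Pulling up meets a click (about 4 to 6 N) near 0.01; beyond it the knob stays out by itself, from 0.018 to 0.025; 2 N of friction elsewhere.
- knob_grip (a point): Centre of the gripping rim of the black mushroom pull knob (32 mm in diameter, rim 18 mm tall, top 15 mm above this point); it moves straight up and down with the knob; 155 mm above the table when home. Under it a 10 mm stem comes out of a gland 28 mm in diameter, 18 mm tall.
- hexkey: T-handled hex key with a thin round bar (86 mm long, 10 mm thick, its axis 98 mm above its lower end), in the tool block; leave alone. Origin: its lower end, z up, x along its bar.
- driver: Driver with an upright black round handle (30 mm thick, top 122 mm above its lower end), in the tool block; leave alone. Origin: its lower end, z up.
- flange_a: Steel flange disc 56 mm in diameter, 24 mm tall, on the table between lubricator and tool block; a bystander; leave alone. Origin: centre of its underside, z up
- flange_b: Steel flange disc 38 mm in diameter, 12 mm tall, lying on the lubricator's top behind the pull knob; a bystander; leave alone. Origin: centre of its underside, z up
- flange_c: Steel flange disc 72 mm in diameter, 26 mm tall, towards the far side; a bystander; leave alone. Origin: centre of its underside, z up
- oil_can: Steel can 64 mm in diameter, 150 mm tall, towards the far side; a bystander; leave alone. Origin: centre of its underside, z up
- drill: Cordless drill standing on its battery (110 by 70 mm), 195 mm tall, 190 mm long, at the robot's right; a bystander; leave alone. Origin: centre of its underside, z up
- bracket: Aluminium angle bracket 100 by 60 mm, 58 mm tall, towards the far side; a bystander; leave alone. Origin: centre of its underside, z up
Things that resemble listed ones, but are neither listed nor needed, are in the scene too. Leave any green, orange or purple look-alike of the key alone.

How it is judged (in metres and radians):
On the way, in this order (a step that is already met when the one before it is completed fails the run):
1. the key's bit has dropped into the slot of the still locked barrel (z of key_tip in the frame of lock below -0.0085 m and horizontal distance between key_tip and lock below 0.005 m and angle between key's own z axis and vertical below 0.26 rad and angle between the x axis of key and the y axis of lubricator, either way round above 0.33 rad), for 0.1 s.
2. the seated key is turned clockwise until its handle points at the knob (z of key_tip in the frame of lock below -0.0085 m and horizontal distance between key_tip and lock below 0.005 m and angle between key's own z axis and vertical below 0.26 rad and angle between the x axis of key and the y axis of lubricator, either way round below 0.25 rad), for 0.2 s.
3. the knob is pulled out past its click to the detent (value of joint knob above 0.0175 m), for 0.2 s.
At the end, for the whole second after the job is handed in: The knob is within 3 mm of fully home; the key stands in the lock, released and still, its bit at least 8.5 mm below the barrel's rest face, within 5 mm of the lock's axis and 15 degrees of upright, its bar within 0.25 rad (14 degrees) of the line through lock and knob (all of step 2 and value of joint knob below 0.003 m and linear speed of key below 0.02 m/s); the robot touches nothing.
It fails at once if the key is forced: it presses on the lubricator or its lock with more than 40 N (contact force between key and lubricator above 40 N).
It fails at once if a bystander is moved by more than 30 mm (distance of any of flange_a, flange_b, flange_c, oil_can, drill, bracket from where it was at the start of the episode above 0.03 m).
It fails at once if another tool is taken from the tool block or moved by more than 20 mm (distance of any of hexkey, driver from where it was at the start of the episode above 0.02 m).
It also fails if it takes over 67 s, if anything falls off the work surface, if the arm or the gripper's body presses on something with over 40 N, if the wrist force passes 120 N, or if a joint passes its speed limit or range.

## Robot

A 6-joint arm with a two-finger parallel gripper is mounted at the origin on the work surface. World frame = base frame: x ahead of the robot, y to its left, z up, the work surface at z = 0. Lengths are in m, angles in degrees, forces in N, time in s.
With the tool pointing down it reaches from about 0.35 to 0.875 m from the base axis. Payload 4.2 kg.
Tool frame: the origin (TCP) lies midway between the tips of the shut fingers; the grasp point (between the pads) lies 19 mm behind it; z points along the fingers, y is the direction in which the jaws open and shut (so a half turn about z gives the same grasp; the last joint's range is limited). The gripper opens to 85 mm and grips with 20 to 120 N. Pads are 22 mm wide; open, the fingers measure 114 mm over their backs; the gripper's body (76 mm by 85 mm) begins 54 mm behind the grasp point. The pads swing forward as they close: fully open they stand 13 mm farther back than shut.
Start: joints at [83.056, 22.042, 0.453, 0, -68.411, -14.817], TCP at [0.232, 0.58, 0.231] pointing down, gripper open.
Joint ranges: [-179.83, 179.83], [-69.29, 118.12], [-61.27, 80.66], [-181.25, 117.63], [-171.15, -9.14], [-177.46, 177.46]. Speed limits (degrees/s): [159.86, 159.86, 180, 180, 180, 180].

## Interface

Orientations are given as [roll, pitch, yaw] about the fixed x, y, z axes, in that order (R = Rz(yaw) Ry(pitch) Rx(roll)).
In Python, from workcell import * gives the robot as it stands.
- The arm moves only by the tool carry_out, never from a script. Its argument "deltas" is a list of rows, each a list of 7 numbers: the shift along the tool's x, y, z in m, then the turn, a rotation vector about the tool's x, y, z in rad, then the opening, from 0 (shut) to 1 (fully open). In form: [[tx, ty, tz, rx, ry, rz, grip], ...]. A call has exactly 10 rows; each row is the pose to reach, as a shift and turn from the pose commanded when the call began, along the tool's axes at that moment; what a row does not reach only later rows make up. A row lasts 1/12 s, in which the tool goes at most 41.7 mm and 7.16 degrees, less where a joint would pass 70% of its speed; a pose out of reach is approached as far as the arm can. A call with a gripper value outside its range is refused whole. The fingers move at their own pace and stop on an object; the grip force is fixed at half the most. Time passes only in rows, so rows that repeat a pose let the fingers close, or fill a call up. It gives the time, the measured TCP pose, the force and the opening at its end, in the units of the state.
- state(): the state, without advancing time (a new reading comes with each control period).
- read_camera(name): name is "side" or "top"; returns a dict with "img" (384x512x3 uint8, red, green, blue), "range_z" (384x512 float32, m along the optical axis (not along the pixel's ray), 0 where there is no reading), "mtx" (3x3 intrinsics, pixels), "R" (3x3) and "t" (3): a world point X has camera coordinates R X + t. Camera axes: x right, y down, z forward; pixel columns grow to the right and rows downward; lengths in m; the calibration is good to about 2 mm. A picture is of the moment at which its call begins.
- hand_in(): hands the job in, once; it reports no verdict.
The state is a dict: "time": time; "qpos": joint angles; "joint_velocities": joint speeds; "tau": joint torques, N m; "tcp_pos": TCP position; "tcp_rot": TCP orientation; "force": force on the tool from outside, world axes, zero at the start; "moment": the same for the moment, N m; "width": finger opening in m.
Only numpy, scipy, OpenCV 4.12 (cv2) and the standard library are available. Lean on these libraries where they do the work, as an engineer would, in place of code of your own. Each camera call takes 0.05 s, during which the arm holds its last target. There are 200 camera calls.

## Working session

There is one attempt and no reset: what is moved stays moved. The work goes in short steps, Python scripts to look and compute and a tool call to move; the robot and the scene stay as the last step left them, time stands still between calls to the robot, and variables do not carry over. Pictures are saved under pics/ and viewed, about 8 in all and at most 12, crops included, and the job is handed in when it is done.

Besides the shell and the picture viewer there is one more tool, called in YAML: its name, and indented under it one key for each argument. carry_out: Moves the arm, as the interface text tells. Its arguments: {"type":"object","properties":{"deltas":{"type":"array","items":{"type":"array","items":{"type":"number"}}}},"required":["deltas"]}

```bash
mkdir -p pics
python3 - <<'E'
from workcell import *
import cv2,numpy as np
print(state())
for n in("side","top"):
    c=read_camera(n); np.savez(f"{n}0.npz",**c)
    cv2.imwrite(f"pics/{n}0.png",c["img"][:,:,::-1]); print(n,c["mtx"],c["R"],c["t"])
E
```

```text
{'time': 0.0, 'qpos': array([ 8.30557704e+01,  2.20916036e+01,  3.76483633e-01, -2.77397696e-02,
       -6.84098110e+01, -1.48175909e+01]), 'joint_velocities': array([ 0.00183864, -0.06399576,  0.01700163,  0.02067247,  0.00068663,
        0.05214578]), 'tau': array([-1.68535394e-04, -3.92291451e+01,  1.88410914e+01,  4.18622777e+00,
       -4.56587411e-03, -3.45821611e-06]), 'tcp_pos': array([0.23147688, 0.57990935, 0.23019343]), 'tcp_rot': array([ 1.79872631e+02, -7.03652829e-03, -2.17720481e+01]), 'force': array([0.29864338, 0.29472695, 0.13732191]), 'moment': array([0.02216118, 0.03211968, 0.00980003]), 'width': 0.08545823772810025}
side [[360.46433553   0.         255.47896717]
 [  0.         360.46433553 188.57722574]
 [  0.           0.           1.        ]] [[ 0.70021785 -0.71387933 -0.00844191]
 [-0.52447649 -0.50634513 -0.6844991 ]
 [ 0.48437524  0.48372607 -0.72896482]] [-0.44996996  0.28924968  1.17440304]
top [[372.92377174   0.         254.50921348]
 [  0.         372.92377174 192.28751259]
 [  0.           0.           1.        ]] [[ 0.02521776 -0.99955654  0.01583611]
 [-0.98016219 -0.0278374  -0.19623243]
 [ 0.19658625 -0.01057341 -0.98042952]] [-0.15558317  0.53838095  1.05233313]
```

View pics/top0.png

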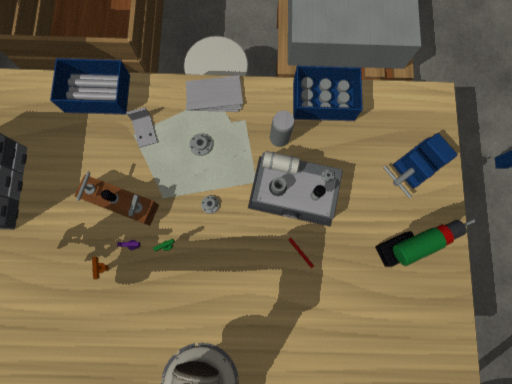

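View pics/side0.png

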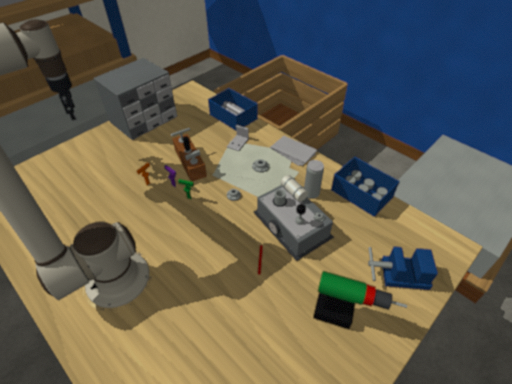

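The top view shows the block at about (117,199), with the lubricator at (295,188) (lock near (278,185), knob near (320,191)). I'll enlarge both.

```bash
cat > h.py <<'E'
import numpy as np,cv2
def load(n): return dict(np.load(n+".npz"))
def ray(c,u,v,z):
    d=c["R"].T@np.linalg.solve(c["mtx"],[u,v,1.]); o=-c["R"].T@c["t"]
    return o+d*(z-o[2])/d[2]
def proj(c,X):
    p=c["mtx"]@(c["R"]@np.asarray(X,float)+c["t"]); return p[:2]/p[2]
def pt(c,u,v):
    return c["R"].T@(np.linalg.solve(c["mtx"],[u,v,1.])*c["range_z"][int(round(v)),int(round(u))]-c["t"])
E
python3 - <<'E'
from h import *
def crop(c,u,v,w,h,s):
    return cv2.resize(c["img"][v:v+h,u:u+w,::-1],None,fx=s,fy=s,interpolation=cv2.INTER_CUBIC)
t=load("top0");s=load("side0")
a=np.hstack([crop(t,70,165,100,70,4),crop(t,245,145,100,70,4)])
b=np.hstack([crop(s,165,120,60,70,5),crop(s,250,170,100,70,5)])
cv2.imwrite("pics/c0.png",np.vstack([a,np.zeros((10,800,3),np.uint8)]));cv2.imwrite("pics/c1.png",b)
cv2.imwrite("pics/c.png",np.vstack([a,cv2.resize(b,(800,350))]).astype(np.uint8)[:600])
# height maps
for n,c in(("top",t),):
    v,u=np.mgrid[0:384,0:512]; z=c["range_z"]
    P=np.stack([(u-c["mtx"][0,2])/c["mtx"][0,0]*z,(v-c["mtx"][1,2])/c["mtx"][1,1]*z,z],-1)
    W=(P-c["t"])@c["R"]
    np.save("Wtop.npy",W)
    print("block z");print((W[175:225:3,75:160:3,2]*1000).astype(int))
    print("lub z");print((W[150:225:3,248:344:3,2]*1000).astype(int))
E
```

```text
block z
[[  2   1   4  72 121   0   3   1   2  -1   4  -1   0   3   6  -1   1   1
    2   5   1   0   2  -1   1  -2   0   1   1]
 [ -1   1  -3  69 117  70  67  -3   1   1   2   0   0  -2   5   1   3  -3
    0  -1   3   0  -1  -2  -1  -3  -2   2   0]
 [ -1   4  72 120 114  71  74  70  70  71   3   1  -1   0   2  -3   1   4
    1   0   0   1   3   1   2  -2   1   4   8]
 [  2  -2  67 122  69  76  69  71  72  69  67  69  -3   5   0   0   1   0
   -2   3  -1  -2   1   0   0   0   0   1   1]
 [ -4  69 122 119 103  75  75  73  69  71  69  70  70  69  68   0   0   1
    3   2   3   0   3   0   2   2   3  -2   4]
 [  3  68 123  72  73  78  78  69  70  70 140 133  70  68  69  72  71  -2
    1   0   1   1   1   1  -2   3  -3   2  -2]
 [  0  69 121  71  73  73  71  71  69 139 143 144 133  70  73  72  70  72
   71  68   1   0   1   0   1   0   0   0   2]
 [ 70 120 117  68  66  68  70  70  72 139 139 136 126 103  79  69  73  68
   74  69 116 112  72   0   1   0   1   0   0]
 [  1 120  25  72  71  69  71  69  72  67 134 130 112  98  75  69  68  68
   71  68 113 102  71  71  69   0   0   3   2]
 [ 
[... 4447 characters left out ...]
 93   92
    91   89    3    0]
 [   2    1    3    2    2    0    0    0    6    8    6    9   66   73
    73   72   74   59   72   84   82   90   91   94   93   89   92   90
    91    0    0   -2]
 [   1    0    0    0    1   -1   -1    0    1    1    0    1   37   48
    60   68   66    8   19   32   41   54   64   77   89   87   93   86
    92    3    0    1]
 [   0    1    1    0   -1    0    0    0    2    1    0    0    2    0
     0    1    0    4    5    7    2    6    9   25   41   47   55   75
    75    0   -5    4]
 [   2    2   -2    1    1    0   -1   -2    1   -1   -2    0   -1    4
     0    3    1    1   -3    4    0    6    5    6    6    7    5    6
    -1    3    4   -1]]
```

View pics/c.png

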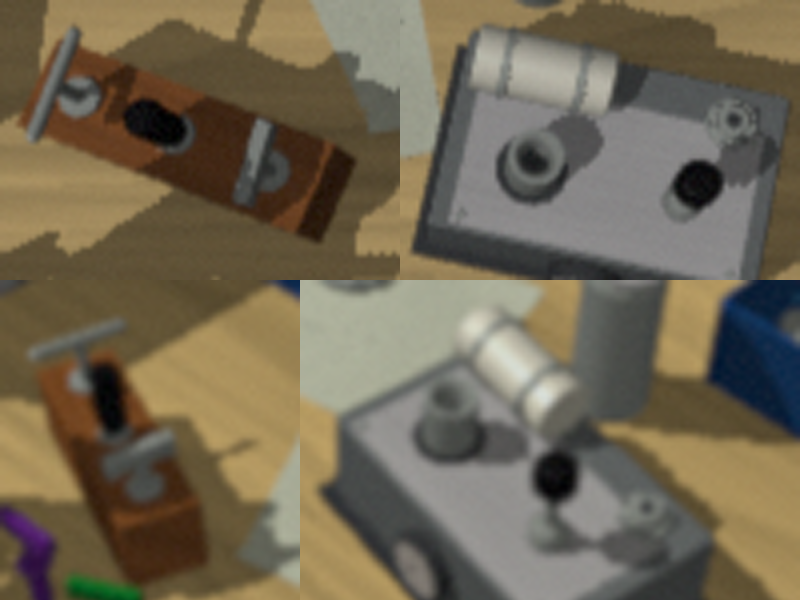

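The key is the right-hand tool (flat bar, crop centre about pixel (135,205), top at 115 mm as it should be). The lock is at about (278,185), and the black knob at (319,191). Next I'll measure them.

Run:
```python
from h import *
W=np.load("Wtop.npy")
def sel(u0,u1,v0,v1,lo,hi):
    R=W[v0:v1,u0:u1].reshape(-1,3); return R[(R[:,2]>lo)&(R[:,2]<hi)]
k=sel(124,146,190,222,.1085,.122)
xy=k[:,:2].astype(np.float32); r=cv2.minAreaRect(xy*1000)
v=cv2.fitLine(xy,cv2.DIST_L2,0,1e-4,1e-4).ravel()
print("key",k.mean(0),len(k),r,np.degrees(np.arctan2(v[1],v[0])))
kb=sel(310,328,180,202,.158,.18); print("knob",kb.mean(0),cv2.minEnclosingCircle((kb[:,:2]*1000).astype(np.float32)),len(kb))
l=sel(268,292,174,196,.127,.142); print("lock",l.mean(0),cv2.minEnclosingCircle((l[:,:2]*1000).astype(np.float32)),cv2.fitEllipse((l[:,:2]*1000).astype(np.float32)))
# lubricator top rect
t=sel(250,344,148,222,.085,.094); print("top",cv2.minAreaRect((t[:,:2]*1000).astype(np.float32)))
b=sel(75,160,174,226,.064,.076); print("block",cv2.minAreaRect((b[:,:2]*1000).astype(np.float32)))
h=sel(75,100,174,205,.110,.130); print("hex",h.mean(0)); d=sel(100,118,186,205,.128,.15);print("drv",d.mean(0))
```

```text
key [0.48473043 0.19510422 0.11506696] 107 ((484.4830017089844, 196.10484313964844), (13.491883277893066, 58.82489776611328), 77.8377456665039) -12.943494
knob [ 0.52927012 -0.31273888  0.16860719] ((530.4672241210938, -313.4595642089844), 15.699272155761719) 114
lock [ 0.55188269 -0.20600959  0.13347109] ((552.27490234375, -206.14593505859375), 20.511592864990234) ((551.6715087890625, -205.89849853515625), (32.64006805419922, 34.958805084228516), 79.10745239257812)
top ((560.46484375, -263.73468017578125), (239.84080505371094, 150.3668212890625), 79.10847473144531)
block ((509.602294921875, 267.3492431640625), (222.69920349121094, 69.98037719726562), 70.42093658447266)
hex [0.53096131 0.33695647 0.1198289 ]
drv [0.508268   0.2641494  0.13849914]
```

```bash
cat >> h.py <<'E'
def delta(p0,y0,p1,y1):
    "commanded pose (m, yaw deg) -> tool-frame shift and rz"
    a=np.radians(y0);c,s=np.cos(a),np.sin(a);d=np.subtract(p1,p0)
    return np.round([c*d[0]+s*d[1],s*d[0]-c*d[1],-d[2],-np.radians(y1-y0)],4)
E
python3 -c "
from h import *
print(delta([.232,.58,.231],-21.76,[.4845,.196,.2],-12.5))"
```

```text
[ 0.3769  0.263   0.031  -0.1616]
```

carry_out:
  deltas:
    - [0.03,0.021,0,0,0,-0.016,0.45]
    - [0.06,0.042,0,0,0,-0.032,0.45]
    - [0.09,0.063,0,0,0,-0.048,0.45]
    - [0.12,0.084,0,0,0,-0.064,0.45]
    - [0.15,0.105,0,0,0,-0.08,0.45]
    - [0.18,0.126,0,0,0,-0.096,0.45]
    - [0.21,0.147,0,0,0,-0.112,0.45]
    - [0.24,0.168,0,0,0,-0.128,0.45]
    - [0.27,0.189,0,0,0,-0.144,0.45]
    - [0.3,0.21,0,0,0,-0.16,0.45]

```text
time: 0.93
tcp_pos: [0.4328, 0.2724, 0.2311]
tcp_rot: [180.0, 0.0, -12.5]
force: [1.5, 1.4, 0.4]
width: 0.0383
```

carry_out:
  deltas:
    - [0.0165,0.0145,0.006,0,0,0,0.45]
    - [0.035,0.0285,0.012,0,0,0,0.45]
    - [0.05,0.042,0.02,0,0,0,0.45]
    - [0.0681,0.065,0.031,0,0,0,0.45]
    - [0.0681,0.065,0.031,0,0,0,0.45]
    - [0.0681,0.065,0.031,0,0,0,0.45]
    - [0.0681,0.065,0.031,0,0,0,0.45]
    - [0.0681,0.065,0.031,0,0,0,0.45]
    - [0.0681,0.065,0.031,0,0,0,0.45]
    - [0.0681,0.065,0.031,0,0,0,0.45]

```text
time: 1.77
tcp_pos: [0.4846, 0.1967, 0.2007]
tcp_rot: [-180.0, -0.0, -12.5]
force: [-0.0, -0.1, 0.3]
width: 0.0384
```

carry_out:
  deltas:
    - [0,0.0005,0.02,0,0,0,0.45]
    - [0,0.0005,0.04,0,0,0,0.45]
    - [0,0.0005,0.06,0,0,0,0.45]
    - [0,0.0005,0.075,0,0,0,0.45]
    - [0,0.0005,0.09,0,0,0,0.45]
    - [0,0.0005,0.1,0,0,0,0.45]
    - [0,0.0005,0.107,0,0,0,0.45]
    - [0,0.0005,0.112,0,0,0,0.45]
    - [0,0.0005,0.112,0,0,0,0.45]
    - [0,0.0005,0.112,0,0,0,0.45]

```text
time: 2.6
tcp_pos: [0.4849, 0.1957, 0.0887]
tcp_rot: [-180.0, -0.0, -12.6]
force: [-0.2, 1.3, -0.4]
width: 0.0385
```

carry_out:
  deltas:
    - [0,0,0,0,0,0,0]
    - [0,0,0,0,0,0,0]
    - [0,0,0,0,0,0,0]
    - [0,0,0,0,0,0,0]
    - [0,0,0,0,0,0,0]
    - [0,0,0,0,0,0,0]
    - [0,0,0,0,0,0,0]
    - [0,0,0,0,0,0,0]
    - [0,0,0,0,0,0,0]
    - [0,0,0,0,0,0,0]

```text
time: 3.43
tcp_pos: [0.4851, 0.1957, 0.0891]
tcp_rot: [-179.9, -0.1, -12.6]
force: [-1.1, 0.3, 4.9]
width: 0.0106
```

carry_out:
  deltas:
    - [0,0,-0.008,0,0,0,0]
    - [0,0,-0.022,0,0,0,0]
    - [0,0,-0.038,0,0,0,0]
    - [0,0,-0.054,0,0,0,0]
    - [0,0,-0.07,0,0,0,0]
    - [0,0,-0.09,0,0,0,0]
    - [0,0,-0.115,0,0,0,0]
    - [0,0,-0.138,0,0,0,0]
    - [0,0,-0.15,0,0,0,0]
    - [0,0,-0.15,0,0,0,0]

```text
time: 4.27
tcp_pos: [0.4856, 0.196, 0.2412]
tcp_rot: [-179.8, -0.2, -12.6]
force: [0.1, 0.4, -1.2]
width: 0.0109
```

Run:
```python
from workcell import *
from h import *
ims=[]
for n in("side","top"):
    c=read_camera(n); np.savez(n+"1.npz",**c); s=state()
    u,v=proj(c,s["tcp_pos"]).astype(int)
    print(n,u,v); u0,v0=max(u-35,0),max(v-30,0)
    ims.append(cv2.resize(c["img"][v0:v0+60,u0:u0+70,::-1],(400,343),interpolation=cv2.INTER_CUBIC))
cv2.imwrite("pics/lift.png",np.hstack(ims)); print(s["force"],s["moment"],s["width"],s["tcp_pos"])
```

```text
side 187 126
top 117 197
[-0.13316363  0.83372171 -2.06712969] [-0.01031456  0.03020642  0.00097789] 0.011171989499588308 [0.48384985 0.19513284 0.23760579]
```

View pics/lift.png

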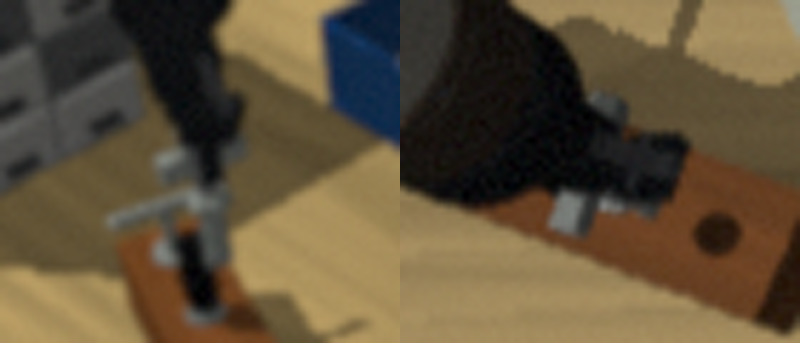

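```bash
python3 -c "
from h import *
print(delta([.4845,.1962,.238],-12.59,[.5515,-.206,.238],-9.))"
```

```text
[ 0.1531  0.3779 -0.     -0.0627]
```

carry_out:
  deltas:
    - [0.008,0.019,0,0,0,0,0]
    - [0.019,0.047,0,0,0,0,0]
    - [0.032,0.079,0,0,0,0,0]
    - [0.045,0.111,0,0,0,0,0]
    - [0.058,0.143,0,0,0,0,0]
    - [0.071,0.175,0,0,0,0,0]
    - [0.084,0.207,0,0,0,0,0]
    - [0.097,0.239,0,0,0,0,0]
    - [0.11,0.271,0,0,0,0,0]
    - [0.123,0.303,0,0,0,0,0]

```text
time: 5.2
tcp_pos: [0.5374, -0.1286, 0.236]
tcp_rot: [180.0, 0.3, -12.6]
force: [0.8, 0.4, -0.8]
width: 0.0111
```

carry_out:
  deltas:
    - [0.011,0.028,0,0,0,-0.02,0]
    - [0.02,0.051,0,0,0,-0.04,0]
    - [0.0265,0.067,0,0,0,-0.0627,0]
    - [0.0301,0.0749,0,0,0,-0.0627,0]
    - [0.0301,0.0749,0,0,0,-0.0627,0]
    - [0.0301,0.0749,0,0,0,-0.0627,0]
    - [0.0301,0.0749,0,0,0,-0.0627,0]
    - [0.0301,0.0749,0,0,0,-0.0627,0]
    - [0.0301,0.0749,0,0,0,-0.0627,0]
    - [0.0301,0.0749,0,0,0,-0.0627,0]

```text
time: 6.03
tcp_pos: [0.5517, -0.2059, 0.2386]
tcp_rot: [-180.0, -0.0, -8.9]
force: [0.2, -0.1, -0.6]
width: 0.0111
```

Run:
```python
from workcell import *
from h import *
ims=[]
for n in("side","top"):
    c=read_camera(n); np.savez(n+"2.npz",**c); s=state()
    u,v=proj(c,[.5515,-.206,.15]).astype(int)
    u0,v0=max(u-32,0),max(v-32,0); print(n,u0,v0)
    ims.append(cv2.resize(c["img"][v0:v0+64,u0:u0+64,::-1],(400,400),interpolation=cv2.INTER_CUBIC))
cv2.imwrite("pics/over.png",np.hstack(ims)); print(s)
```

```text
side 247 157
top 246 150
{'time': 6.1333, 'qpos': array([-4.75510353e+00,  1.82453009e+01, -4.17199773e+00, -1.88351499e-03,
       -6.75610995e+01,  8.57995069e+01]), 'joint_velocities': array([-0.28296291,  0.1562691 ,  0.09428802, -0.15356238, -0.03446147,
        0.13941888]), 'tau': array([ 4.28865803e-02, -3.63415933e+01,  1.91649324e+01,  4.32421044e+00,
        8.68022526e-04, -9.43451414e-04]), 'tcp_pos': array([ 0.55170006, -0.20623506,  0.23854149]), 'tcp_rot': array([-1.79996681e+02, -2.14162960e-02, -8.95631584e+00]), 'force': array([-0.2051455 , -0.04658659, -1.23283713]), 'moment': array([-0.00476451, -0.03827526, -0.00232299]), 'width': 0.010739081976534054}
```

View pics/over.png

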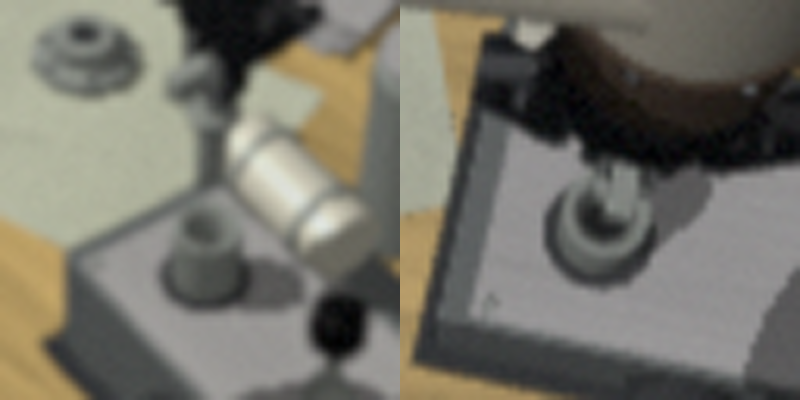

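The side crop shows the key upright with its lower end near full-frame pixel (280,186). In the top crop the end is near (281,184), just short of the bore. I'll compare both with the prediction.

Run:
```python
from h import *
for n in("side","top"):
    c=load(n+"2")
    for z in(.167,.179): print(n,z,proj(c,[.5517,-.206,z]),"axis rim",proj(c,[.5517,-.206,.134]))
c=load("side2")
# shank pixels: depth within shank rows
for v in range(172,190):
    r=[pt(c,u,v) for u in range(272,290)]
    print(v,[ (u,*(p*1000).astype(int)) for u,p in zip(range(272,290),r) if .14<p[2]<.24 and abs(p[0]-.55)<.04 and abs(p[1]+.206)<.04][::2])
```

```text
side 0.167 [279.69888859 185.59122175] axis rim [279.31135368 192.1926381 ]
side 0.179 [279.84362607 183.12570874] axis rim [279.31135368 192.1926381 ]
top 0.167 [279.47044569 181.31112592] axis rim [278.49865794 183.99636174]
top 0.179 [279.83961164 180.29104964] axis rim [278.49865794 183.99636174]
172 [(279, np.int64(553), np.int64(-198), np.int64(224))]
173 [(277, np.int64(546), np.int64(-195), np.int64(223)), (279, np.int64(551), np.int64(-200), np.int64(223))]
174 [(277, np.int64(543), np.int64(-198), np.int64(222)), (279, np.int64(545), np.int64(-205), np.int64(225)), (282, np.int64(548), np.int64(-215), np.int64(230)), (284, np.int64(558), np.int64(-215), np.int64(223))]
175 [(277, np.int64(538), np.int64(-202), np.int64(224)), (279, np.int64(543), np.int64(-207), np.int64(224)), (281, np.int64(548), np.int64(-211), np.int64(223)), (283, np.int64(555), np.int64(-213), np.int64(219)), (285, np.int64(557), np.int64(-220), np.int64(223))]
176 [(277, np.int64(539), np.int64(-202), np.int64(219)), (279, np.int64(540), np.int64(-209), np.int64(223)), (281, np.int64(545), np.int64(-
[... 1086 characters left out ...]
64(-216), np.int64(194))]
183 [(278, np.int64(544), np.int64(-203), np.int64(182)), (280, np.int64(544), np.int64(-212), np.int64(189)), (282, np.int64(550), np.int64(-216), np.int64(188))]
184 [(278, np.int64(544), np.int64(-204), np.int64(179)), (280, np.int64(543), np.int64(-213), np.int64(186)), (282, np.int64(550), np.int64(-216), np.int64(183))]
185 [(278, np.int64(542), np.int64(-205), np.int64(176)), (280, np.int64(542), np.int64(-214), np.int64(183)), (282, np.int64(558), np.int64(-210), np.int64(167))]
186 [(278, np.int64(543), np.int64(-205), np.int64(170)), (280, np.int64(549), np.int64(-208), np.int64(168))]
187 [(278, np.int64(542), np.int64(-206), np.int64(167))]
188 []
189 []
```

Run:
```python
from h import *
c=load("top2")
for v in range(174,188):
    print(v,[(u,*[int(q) for q in pt(c,u,v)*1000]) for u in range(272,290) if .145<pt(c,u,v)[2]<.25])
```

```text
174 []
175 []
176 [(276, 546, -191, 245)]
177 [(276, 549, -192, 223)]
178 [(276, 546, -192, 223), (277, 541, -193, 246), (278, 541, -196, 245), (287, 541, -218, 247), (288, 542, -220, 246), (289, 541, -222, 249)]
179 [(276, 544, -192, 221), (277, 543, -194, 227), (278, 544, -197, 223), (285, 539, -213, 247), (286, 538, -215, 248)]
180 [(277, 541, -195, 224), (278, 540, -197, 227), (284, 541, -212, 225), (285, 541, -215, 226)]
181 [(277, 546, -197, 190), (278, 539, -197, 222), (284, 539, -213, 222)]
182 [(278, 544, -200, 189)]
183 []
184 []
185 [(279, 523, -198, 248)]
186 []
187 []
```

carry_out:
  deltas:
    - [0,0,0.008,0,0,0,0]
    - [0,0,0.016,0,0,0,0]
    - [0,0,0.024,0,0,0,0]
    - [0,0,0.028,0,0,0,0]
    - [0,0,0.031,0,0,0,0]
    - [0,0,0.034,0,0,0,0]
    - [0,0,0.037,0,0,0,0]
    - [0,0,0.04,0,0,0,0]
    - [0,0,0.042,0,0,0,0]
    - [0,0,0.042,0,0,0,0]

```text
time: 6.97
tcp_pos: [0.5514, -0.2067, 0.1958]
tcp_rot: [-180.0, 0.0, -9.0]
force: [-1.1, -0.2, -1.3]
width: 0.0109
```

carry_out:
  deltas:
    - [0,0,0.002,0,0,0,0]
    - [0,0,0.004,0,0,0,0]
    - [0,0,0.006,0,0,0,0]
    - [0,0,0.008,0,0,0,0]
    - [0,0,0.01,0,0,0,0]
    - [0,0,0.011,0,0,0,0]
    - [0,0,0.012,0,0,0,0]
    - [0,0,0.012,0,0,0,0]
    - [0,0,0.012,0,0,0,0]
    - [0,0,0.012,0,0,0,0]

```text
time: 7.8
tcp_pos: [0.5517, -0.2068, 0.1844]
tcp_rot: [180.0, -0.0, -9.0]
force: [0.3, 0.1, -0.7]
width: 0.0111
```

carry_out:
  deltas:
    - [0,0,0.001,0,0,0,0]
    - [0,0,0.002,0,0,0,0]
    - [0,0,0.003,0,0,0,0]
    - [0,0,0.004,0,0,0,0]
    - [0,0,0.005,0,0,0,0]
    - [0,0,0.0055,0,0,0,0]
    - [0,0,0.0055,0,0,0,0]
    - [0,0,0.0055,0,0,0,0]
    - [0,0,0.0055,0,0,0,0]
    - [0,0,0.0055,0,0,0,0]

```text
time: 8.63
tcp_pos: [0.5518, -0.2068, 0.1791]
tcp_rot: [180.0, -0.0, -9.0]
force: [-0.3, 1.1, 3.4]
width: 0.011
```

Run:
```python
from workcell import *
for _ in range(4):
    s=state(); print(s["time"],s["tcp_pos"],s["force"],s["moment"]); read_camera("top")
```

```text
8.6333 [ 0.55180803 -0.20683901  0.17912625] [-0.2646999   1.06347261  3.3601742 ] [0.07929759 0.18613013 0.02352092]
8.6833 [ 0.55182901 -0.2068315   0.17909204] [-0.48390321  0.79959446  2.79944373] [0.13292572 0.20671443 0.00291721]
8.7333 [ 0.55181243 -0.20682991  0.17905879] [-0.74810927  0.80379888  2.48927198] [ 0.07555193  0.18092821 -0.00444109]
8.7833 [ 0.55179923 -0.20683255  0.17899875] [0.24721297 0.46365565 2.15873311] [0.08918948 0.15902023 0.00530258]
```

carry_out:
  deltas:
    - [0,0,0.0005,0,0,0,0]
    - [0,0,0.001,0,0,0.02,0]
    - [0,0,0.001,0,0,0.045,0]
    - [0,0,0.001,0,0,0.07,0]
    - [0,0,0.001,0,0,0.095,0]
    - [0,0,0.001,0,0,0.12,0]
    - [0,0,0.001,0,0,0.145,0]
    - [0,0,0.001,0,0,0.17,0]
    - [0,0,0.001,0,0,0.195,0]
    - [0,0,0.001,0,0,0.195,0]

```text
time: 9.67
tcp_pos: [0.5513, -0.2066, 0.177]
tcp_rot: [-180.0, 0.1, -20.3]
force: [0.3, 0.1, -1.7]
width: 0.0108
```

carry_out:
  deltas:
    - [0,0,0.0005,0,0,0,0]
    - [0,0,0.001,0,0,0,0]
    - [0,0,0.0015,0,0,0,0]
    - [0,0,0.002,0,0,0,0]
    - [0,0,0.0025,0,0,0,0]
    - [0,0,0.003,0,0,0,0]
    - [0,0,0.003,0,0,0,0]
    - [0,0,0.003,0,0,0,0]
    - [0,0,0.003,0,0,0,0]
    - [0,0,0.003,0,0,0,0]

```text
time: 10.5
tcp_pos: [0.5517, -0.2068, 0.1749]
tcp_rot: [-180.0, -0.0, -20.2]
force: [0.1, -0.6, -1.5]
width: 0.0113
```

carry_out:
  deltas:
    - [0,0,0.001,0,0,0,0]
    - [0,0,0.002,0,0,0,0]
    - [0,0,0.003,0,0,0,0]
    - [0,0,0.0035,0,0,0,0]
    - [0,0,0.004,0,0,0,0]
    - [0,0,0.0045,0,0,0,0]
    - [0,0,0.005,0,0,0,0]
    - [0,0,0.0055,0,0,0,0]
    - [0,0,0.0055,0,0,0,0]
    - [0,0,0.0055,0,0,0,0]

```text
time: 11.33
tcp_pos: [0.5516, -0.2068, 0.1693]
tcp_rot: [180.0, 0.0, -20.2]
force: [-0.8, -1.2, -1.2]
width: 0.0109
```

carry_out:
  deltas:
    - [0,0,0.0005,0,0,0,0]
    - [0,0,0.001,0,0,0,0]
    - [0,0,0.0015,0,0,0,0]
    - [0,0,0.0015,0,0,0,0]
    - [0,0,0.0015,0,0,0,0]
    - [0,0,0.0015,0,0,0,0]
    - [0,0,0.0015,0,0,0,0]
    - [0,0,0.0015,0,0,0,0]
    - [0,0,0.0015,0,0,0,0]
    - [0,0,0.0015,0,0,0,0]

```text
time: 12.17
tcp_pos: [0.5518, -0.2068, 0.168]
tcp_rot: [-180.0, -0.0, -20.2]
force: [-0.8, 0.2, 2.7]
width: 0.0112
```

carry_out:
  deltas:
    - [0,0,0,0,0,0.04,0]
    - [0,0,0,0,0,0.1,0]
    - [0,0,0,0,0,0.17,0]
    - [0,0,0,0,0,0.24,0]
    - [0,0,0,0,0,0.31,0]
    - [0,0,0,0,0,0.38,0]
    - [0,0,0,0,0,0.45,0]
    - [0,0,0,0,0,0.52,0]
    - [0,0,0,0,0,0.59,0]
    - [0,0,0,0,0,0.66,0]

```text
time: 13.0
tcp_pos: [0.5523, -0.2066, 0.168]
tcp_rot: [-179.9, -0.0, -58.1]
force: [0.7, 1.8, 1.9]
width: 0.0108
```

```bash
python3 -c "
from workcell import *
s=state();print(s['tcp_pos'],s['tcp_rot'],s['force'],s['moment'],s['qpos'])"
```

```text
[ 0.55228754 -0.20660027  0.16802858] [-1.79926561e+02 -4.71817628e-02 -5.81459547e+01] [0.67513003 1.81955064 1.94625265] [ 0.40252695 -0.0693409   0.10254387] [-4.78914934e+00  2.15457826e+01 -9.93708938e+00 -7.01095375e-03
 -5.84300439e+01  3.66468909e+01]
```

carry_out:
  deltas:
    - [0,0,0,0,0,0.07,0]
    - [0,0,0,0,0,0.15,0]
    - [0,0,0,0,0,0.23,0]
    - [0,0,0,0,0,0.31,0]
    - [0,0,0,0,0,0.39,0]
    - [0,0,0,0,0,0.47,0]
    - [0,0,0,0,0,0.55,0]
    - [0,0,0,0,0,0.63,0]
    - [0,0,0,0,0,0.69,0]
    - [0,0,0,0,0,0.74,0]

```text
time: 13.83
tcp_pos: [0.5523, -0.2064, 0.1679]
tcp_rot: [-179.9, 0.0, -100.5]
force: [1.5, 1.9, 2.2]
width: 0.0111
```

carry_out:
  deltas:
    - [0,0,0,0,0,0.03,0]
    - [0,0,0,0,0,0.06,0]
    - [0,0,0,0,0,0.08,0]
    - [0,0,0,0,0,0.08,0]
    - [0,0,0,0,0,0.08,0]
    - [0,0,0,0,0,0.08,0]
    - [0,0,0,0,0,0.08,0]
    - [0,0,0,0,0,0.08,0]
    - [0,0,0,0,0,0.08,0]
    - [0,0,0,0,0,0.08,0]

```text
time: 14.67
tcp_pos: [0.5521, -0.2066, 0.168]
tcp_rot: [-179.9, 0.0, -105.0]
force: [1.4, 2.9, 2.4]
width: 0.0105
```

```bash
python3 -c "
from workcell import *
s=state();print(s['tcp_pos'],s['tcp_rot'],s['force'],s['moment'],s['qpos'])"
```

```text
[ 0.55212167 -0.20660339  0.1679621 ] [-1.79934741e+02  2.56720712e-02 -1.04960209e+02] [1.38290385 2.89748087 2.37435529] [ 1.24949887 -0.70366597  0.12341873] [-4.79494264e+00  2.15446369e+01 -9.94600825e+00 -1.61385819e-02
 -5.84405905e+01 -1.01568430e+01]
```

carry_out:
  deltas:
    - [0,0,0,0,0,0.02,0]
    - [0,0,0,0,0,0.04,0]
    - [0,0,0,0,0,0.06,0]
    - [0,0,0,0,0,0.06,0]
    - [0,0,0,0,0,0.06,0]
    - [0,0,0,0,0,0.06,0]
    - [0,0,0,0,0,0.06,0]
    - [0,0,0,0,0,0.06,0]
    - [0,0,0,0,0,0.06,0]
    - [0,0,0,0,0,0.06,0]

```text
time: 15.5
tcp_pos: [0.552, -0.2067, 0.168]
tcp_rot: [-180.0, 0.0, -108.4]
force: [2.6, 3.8, 2.3]
width: 0.0111
```

```bash
python3 -c "
from workcell import *
s=state();print(s['tcp_pos'],s['tcp_rot'],s['force'],s['moment'])"
```

```text
[ 0.55197026 -0.20668685  0.16795719] [-1.79952286e+02  1.63509779e-02 -1.08402692e+02] [2.60378652 3.82269725 2.33522979] [ 1.38831673 -1.0563324   0.08074344]
```

carry_out:
  deltas:
    - [0,0,0,0,0,-0.02,0]
    - [0,0,0,0,0,-0.04,0]
    - [0,0,-0.0005,0,0,-0.06,0]
    - [0,0,-0.0005,0,0,-0.06,0]
    - [0,0,-0.001,0,0,-0.06,0]
    - [0,0,-0.001,0,0,-0.06,0]
    - [0,0,-0.001,0,0,-0.06,0.4]
    - [0,0,-0.001,0,0,-0.06,0.4]
    - [0,0,-0.001,0,0,-0.06,0.4]
    - [0,0,-0.001,0,0,-0.06,0.4]

```text
time: 16.33
tcp_pos: [0.5505, -0.2073, 0.1682]
tcp_rot: [179.8, -0.1, -105.0]
force: [-0.4, 0.3, -0.7]
width: 0.0347
```

carry_out:
  deltas:
    - [0,0,0,0,0,0,0.45]
    - [0,0,0,0,0,0,0.45]
    - [0,0,0,0,0,0,0.45]
    - [0,0,-0.005,0,0,0,0.45]
    - [0,0,-0.012,0,0,0,0.45]
    - [0,0,-0.022,0,0,0,0.45]
    - [0,0,-0.037,0,0,0,0.45]
    - [0,0,-0.055,0,0,0,0.45]
    - [0,0,-0.062,0,0,0,0.45]
    - [0,0,-0.062,0,0,0,0.45]

```text
time: 17.17
tcp_pos: [0.553, -0.207, 0.234]
tcp_rot: [-179.7, 0.0, -105.0]
force: [0.8, -0.2, 0.5]
width: 0.0382
```

```bash
python3 -c "
from workcell import *
from h import *
s=state();print(s['tcp_pos'],s['tcp_rot'],s['force'],s['width'])
p=s['tcp_pos'];y=s['tcp_rot'][2]
print(delta([.5515,-.2063,.230],-104.98,[.5303,-.3135,.230],-100.9))"
```

```text
[ 0.55299353 -0.20704588  0.2339892 ] [-1.79656268e+02  2.46286345e-02 -1.04954993e+02] [ 0.80161203 -0.21901944  0.47112207] 0.03823143272357454
[ 0.109  -0.0072 -0.     -0.0712]
```

carry_out:
  deltas:
    - [0.012,-0.001,0,0,0,0,0.8]
    - [0.032,-0.002,0,0,0,-0.02,0.8]
    - [0.055,-0.004,0,0,0,-0.05,0.8]
    - [0.08,-0.005,0,0,0,-0.071,0.8]
    - [0.1,-0.006,0,0,0,-0.071,0.8]
    - [0.1086,-0.007,0,0,0,-0.071,0.8]
    - [0.1086,-0.007,0,0,0,-0.071,0.8]
    - [0.1086,-0.007,0,0,0,-0.071,0.8]
    - [0.1086,-0.007,0,0,0,-0.071,0.8]
    - [0.1086,-0.007,0,0,0,-0.071,0.8]

```text
time: 18.0
tcp_pos: [0.5306, -0.3126, 0.2307]
tcp_rot: [180.0, 0.0, -100.8]
force: [0.4, 0.1, 1.0]
width: 0.0685
```

Run:
```python
from workcell import *
from h import *
s=state();print(s['tcp_pos'],s['tcp_rot'],s['force'],s['width'])
ims=[]
for n in("side","top"):
    c=read_camera(n); np.savez(n+"3.npz",**c)
    u,v=proj(c,[.54,-.25,.16]).astype(int);u0,v0=u-40,v-35
    ims.append(cv2.resize(c["img"][v0:v0+70,u0:u0+80,::-1],(400,350),interpolation=cv2.INTER_CUBIC)); print(u0,v0)
cv2.imwrite("pics/knob.png",np.hstack(ims))
c=load("top3");v,u=np.mgrid[0:384,0:512];z=c["range_z"]
P=np.stack([(u-c["mtx"][0,2])/c["mtx"][0,0]*z,(v-c["mtx"][1,2])/c["mtx"][1,1]*z,z],-1);W=(P-c["t"])@c["R"]
R=W.reshape(-1,3);m=(np.hypot(R[:,0]-.5515,R[:,1]+.206)<.036)&(R[:,2]>.150)&(R[:,2]<.23);print(len(R[m]),np.sort(R[m][:,2])[-60::6])
b=R[m];b=b[b[:,2]>.187];print(b.mean(0),len(b),cv2.minAreaRect((b[:,:2]*1000).astype(np.float32)))
```

```text
[ 0.53056192 -0.31256505  0.23070756] [ 1.79984723e+02  1.26994301e-02 -1.00835438e+02] [0.36860378 0.13420062 1.04701499] 0.06848084523794326
247 160
255 151
135 [0.1939825  0.19421764 0.19457119 0.19476855 0.19514378 0.19565704
 0.19602874 0.19646994 0.19693397 0.19758956]
[ 0.54875951 -0.21478053  0.19483433] 79 ((549.4461669921875, -215.09666442871094), (40.37685012817383, 12.140290260314941), 75.67303466796875)
```

View pics/knob.png

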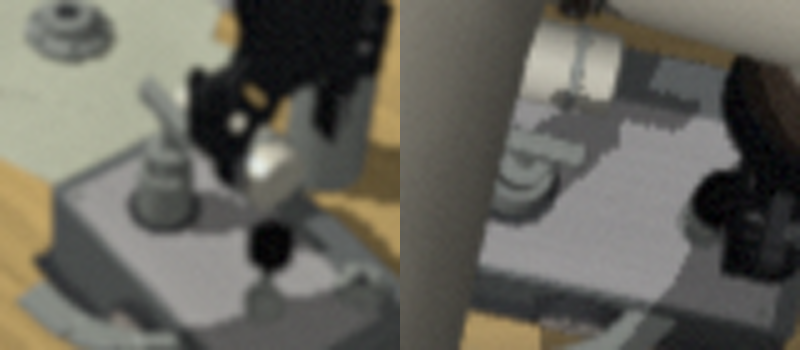

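The key is seated: its bar top is at 195 mm as expected, and the bar is at 75.7°, against 79.1° for the line through lock and knob. Next I'll lower onto the knob (side crop (270,245)).

carry_out:
  deltas:
    - [0,0,0.012,0,0,0,0.8]
    - [0,0,0.027,0,0,0,0.8]
    - [0,0,0.042,0,0,0,0.8]
    - [0,0,0.057,0,0,0,0.8]
    - [0,0,0.07,0,0,0,0.8]
    - [0,0,0.08,0,0,0,0.8]
    - [0,0,0.088,0,0,0,0.8]
    - [0,0,0.094,0,0,0,0.8]
    - [0,0,0.094,0,0,0,0.8]
    - [0,0,0.094,0,0,0,0.8]

```text
time: 18.93
tcp_pos: [0.5306, -0.3135, 0.137]
tcp_rot: [-180.0, -0.0, -100.9]
force: [-0.1, 0.0, 0.2]
width: 0.0683
```

carry_out:
  deltas:
    - [0,0,0,0,0,0,0]
    - [0,0,0,0,0,0,0]
    - [0,0,0,0,0,0,0]
    - [0,0,0,0,0,0,0]
    - [0,0,0,0,0,0,0]
    - [0,0,0,0,0,0,0]
    - [0,0,0,0,0,0,0]
    - [0,0,0,0,0,0,0]
    - [0,0,0,0,0,0,0]
    - [0,0,0,0,0,0,0]

```text
time: 19.77
tcp_pos: [0.5318, -0.3139, 0.1381]
tcp_rot: [-179.8, -0.1, -100.9]
force: [4.7, 0.7, 5.6]
width: 0.0298
```

carry_out:
  deltas:
    - [0,0,-0.001,0,0,0,0]
    - [0,0,-0.002,0,0,0,0]
    - [0,0,-0.003,0,0,0,0]
    - [0,0,-0.004,0,0,0,0]
    - [0,0,-0.005,0,0,0,0]
    - [0,0,-0.006,0,0,0,0]
    - [0,0,-0.007,0,0,0,0]
    - [0,0,-0.008,0,0,0,0]
    - [0,0,-0.009,0,0,0,0]
    - [0,0,-0.009,0,0,0,0]

```text
time: 20.6
tcp_pos: [0.5317, -0.3138, 0.145]
tcp_rot: [-179.8, -0.0, -100.9]
force: [6.8, -1.8, -1.7]
width: 0.0297
```

carry_out:
  deltas:
    - [0,0,-0.0015,0,0,0,0]
    - [0,0,-0.003,0,0,0,0]
    - [0,0,-0.0045,0,0,0,0]
    - [0,0,-0.006,0,0,0,0]
    - [0,0,-0.0075,0,0,0,0]
    - [0,0,-0.009,0,0,0,0]
    - [0,0,-0.0105,0,0,0,0]
    - [0,0,-0.012,0,0,0,0]
    - [0,0,-0.0135,0,0,0,0]
    - [0,0,-0.0145,0,0,0,0]

```text
time: 21.43
tcp_pos: [0.5317, -0.3138, 0.1593]
tcp_rot: [-179.8, -0.0, -100.9]
force: [7.2, -2.5, -2.5]
width: 0.0296
```

carry_out:
  deltas:
    - [0,0,0,0,0,0,0]
    - [0,0,0,0,0,0,0]
    - [0,0,0,0,0,0,0]
    - [0,0,0,0,0,0,0]
    - [0,0,0,0,0,0,0]
    - [0,0,0,0,0,0,0]
    - [0,0,0,0,0,0,0]
    - [0,0,0,0,0,0,0]
    - [0,0,0,0,0,0,0]
    - [0,0,0,0,0,0,0]

```text
time: 22.27
tcp_pos: [0.5318, -0.3138, 0.1596]
tcp_rot: [-179.8, -0.0, -100.9]
force: [6.9, -1.8, -1.7]
width: 0.0298
```

Run:
```python
from workcell import *
from h import *
s=state();print(s['tcp_pos'],s['tcp_rot'],s['force'],s['width'])
ims=[]
for n in("side",):
    c=read_camera(n); np.savez(n+"4.npz",**c)
    u,v=proj(c,[.54,-.27,.14]).astype(int);u0,v0=u-35,v-35; print(u0,v0)
    cv2.imwrite("pics/pull.png",cv2.resize(c["img"][v0:v0+70,u0:u0+70,::-1],(560,560),interpolation=cv2.INTER_CUBIC))
    for z in(.137,.155,.177,.18): print(z,proj(c,[.5303,-.3135,z]))
```

```text
[ 0.53176753 -0.3138276   0.15955368] [-1.79826097e+02 -6.91196349e-03 -1.00902498e+02] [ 6.91668239 -1.80989669 -1.68878489] 0.029815716570814766
256 167
0.137 [299.47718039 211.82371667]
0.155 [299.92508823 208.27824717]
0.177 [300.48640459 203.83507871]
0.18 [300.5641624  203.21957725]
```

View pics/pull.png

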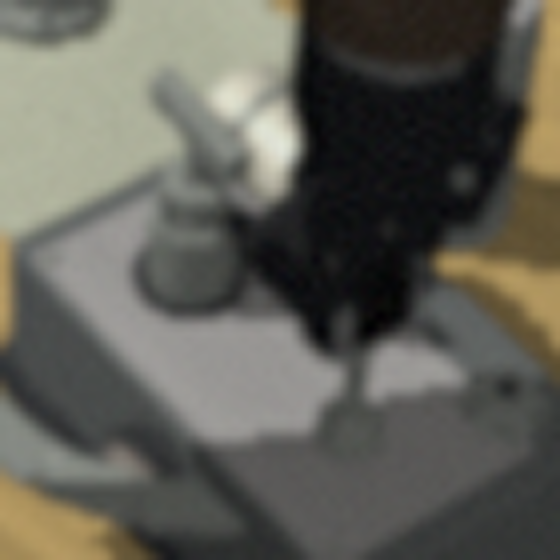

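The stem is clearly out (crop (350,380)), with 21.5 mm of rise and the knob holding by itself. Now I'll push it home.

carry_out:
  deltas:
    - [0,0,0.0015,0,0,0,0]
    - [0,0,0.003,0,0,0,0]
    - [0,0,0.005,0,0,0,0]
    - [0,0,0.007,0,0,0,0]
    - [0,0,0.009,0,0,0,0]
    - [0,0,0.011,0,0,0,0]
    - [0,0,0.013,0,0,0,0]
    - [0,0,0.015,0,0,0,0]
    - [0,0,0.017,0,0,0,0]
    - [0,0,0.019,0,0,0,0]

```text
time: 23.15
tcp_pos: [0.5318, -0.3139, 0.1412]
tcp_rot: [-179.8, -0.0, -100.9]
force: [7.0, -1.4, 0.8]
width: 0.0297
```

carry_out:
  deltas:
    - [0,0,0.001,0,0,0,0]
    - [0,0,0.002,0,0,0,0]
    - [0,0,0.003,0,0,0,0]
    - [0,0,0.0035,0,0,0,0]
    - [0,0,0.004,0,0,0,0]
    - [0,0,0.0045,0,0,0,0]
    - [0,0,0.005,0,0,0,0]
    - [0,0,0.005,0,0,0,0]
    - [0,0,0.005,0,0,0,0]
    - [0,0,0.005,0,0,0,0]

```text
time: 23.98
tcp_pos: [0.5318, -0.3139, 0.138]
tcp_rot: [-179.8, -0.1, -100.9]
force: [4.1, 0.6, 8.3]
width: 0.0294
```

carry_out:
  deltas:
    - [0,0,0.0005,0,0,0,0]
    - [0,0,0.0005,0,0,0,0]
    - [0,0,0.0005,0,0,0,0.8]
    - [0,0,0.0005,0,0,0,0.8]
    - [0,0,0.0005,0,0,0,0.8]
    - [0,0,0.0005,0,0,0,0.8]
    - [0,0,0.0005,0,0,0,0.8]
    - [0,0,0.0005,0,0,0,0.8]
    - [0,0,0.0005,0,0,0,0.8]
    - [0,0,0.0005,0,0,0,0.8]

```text
time: 24.82
tcp_pos: [0.5302, -0.3134, 0.1356]
tcp_rot: [180.0, 0.0, -100.9]
force: [-0.8, -0.1, -0.2]
width: 0.0682
```

carry_out:
  deltas:
    - [0,0,-0.005,0,0,0,0.8]
    - [0,0,-0.015,0,0,0,0.8]
    - [0,0,-0.03,0,0,0,0.8]
    - [0,0,-0.045,0,0,0,0.8]
    - [0,0,-0.065,0,0,0,0.8]
    - [0,0,-0.09,0,0,0,0.8]
    - [0,0,-0.12,0,0,0,0.8]
    - [0,0,-0.14,0,0,0,0.8]
    - [0,0,-0.15,0,0,0,0.8]
    - [0,0,-0.15,0,0,0,0.8]

```text
time: 25.65
tcp_pos: [0.5314, -0.314, 0.2896]
tcp_rot: [-179.6, -0.1, -100.9]
force: [-0.1, 0.2, -0.4]
width: 0.0684
```

carry_out:
  deltas:
    - [0.015,0,0,0,0,0,0.8]
    - [0.035,0,0,0,0,0,0.8]
    - [0.06,0,0,0,0,0,0.8]
    - [0.085,0,0,0,0,0,0.8]
    - [0.11,0,0,0,0,0,0.8]
    - [0.13,0,0,0,0,0,0.8]
    - [0.14,0,0,0,0,0,0.8]
    - [0.14,0,0,0,0,0,0.8]
    - [0.14,0,0,0,0,0,0.8]
    - [0.14,0,0,0,0,0,0.8]

```text
time: 26.48
tcp_pos: [0.5039, -0.4501, 0.2852]
tcp_rot: [179.9, 0.0, -100.9]
force: [-0.2, -0.2, 1.3]
width: 0.0685
```

Run:
```python
from workcell import *
from h import *
s=state();print(s['tcp_pos'],s['force'],s['width'])
for n in("side","top"):
    c=read_camera(n); np.savez(n+"5.npz",**c)
    v,u=np.mgrid[0:384,0:512];z=c["range_z"]
    P=np.stack([(u-c["mtx"][0,2])/c["mtx"][0,0]*z,(v-c["mtx"][1,2])/c["mtx"][1,1]*z,z],-1);R=((P-c["t"])@c["R"]).reshape(-1,3)
    b=R[(np.hypot(R[:,0]-.5515,R[:,1]+.206)<.036)&(R[:,2]>.187)&(R[:,2]<.215)]
    k=R[(np.hypot(R[:,0]-.5303,R[:,1]+.3135)<.02)&(R[:,2]>.15)&(R[:,2]<.215)]
    print(n,"bar",len(b),b.mean(0) if len(b) else 0,cv2.minAreaRect((b[:,:2]*1000).astype(np.float32)) if len(b)>4 else 0,"knob",len(k),np.percentile(k[:,2],[50,75,90]) if len(k) else 0)
c=load("side5");u,v=proj(c,[.54,-.26,.14]).astype(int);u0,v0=u-40,v-40
cv2.imwrite("pics/end.png",cv2.resize(c["img"][v0:v0+80,u0:u0+80,::-1],(560,560),interpolation=cv2.INTER_CUBIC))
```

```text
[ 0.50390126 -0.4501236   0.28517951] [-0.18939546 -0.19559137  1.26649192] 0.06845883510001854
side bar 61 [ 0.54980874 -0.21065987  0.19264687] ((550.3131103515625, -209.90260314941406), (60.59846878051758, 14.759512901306152), 75.11296081542969) knob 82 [0.16562867 0.16867535 0.16984393]
top bar 114 [ 0.55072417 -0.20615933  0.19485709] ((551.2551879882812, -206.0088653564453), (58.565128326416016, 12.28393840789795), 75.63053131103516) knob 0 0
```

View pics/end.png

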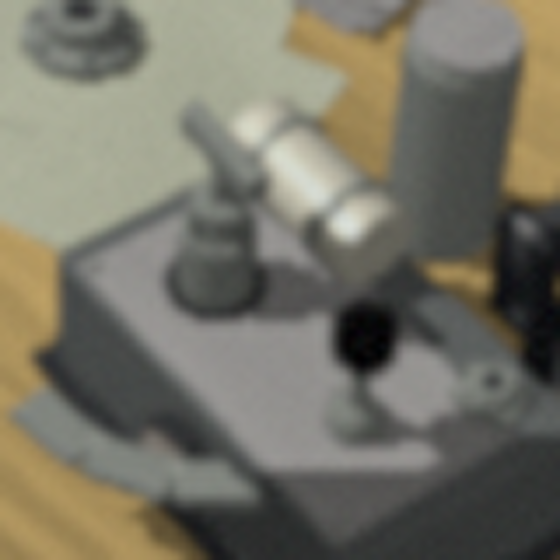

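The key stands in the lock with its bar towards the knob (crop (225,150)), and the knob is down at (365,335). I'll compare the knob's height with the first picture, then hand in.

Run:
```python
from workcell import *
from h import *
m=[]
for n in("side0","side5"):
    c=load(n);v,u=np.mgrid[0:384,0:512];z=c["range_z"]
    P=np.stack([(u-c["mtx"][0,2])/c["mtx"][0,0]*z,(v-c["mtx"][1,2])/c["mtx"][1,1]*z,z],-1);R=((P-c["t"])@c["R"]).reshape(-1,3)
    k=R[(np.hypot(R[:,0]-.5303,R[:,1]+.3135)<.02)&(R[:,2]>.15)&(R[:,2]<.215)]
    m.append(np.percentile(k[:,2],[50,75,90]));print(n,m[-1])
if abs(m[0]-m[1]).max()<.0015: print(hand_in())
```

```text
side0 [0.16601    0.16828368 0.16992993]
side5 [0.16562867 0.16867535 0.16984393]
the job is handed in; nothing more can be done
None
```

The job is handed in, with every step carried out. The run took about 27 s of the 67 s allowed, and no verdict was reported.

- **Key into the lock:** I took the flat-bar key from the block and lowered it into the lock. I pressed it on the face with about 4 N and turned it clockwise. The push vanished within the first 11° (bar about 1.4 rad from the line through lock and knob), so I never had to turn it back. The key then went down freely until the shank met the face, which pushed back with about 4 N.
- **Turning:** I turned the key clockwise to slightly past the knob line against about 0.1 N m, eased it back within its play, and released it.
- **Knob:** I pulled the knob up about 21.5 mm, well past the click. I held it there for nearly a second, then pushed it home and released it.

**Last checks:**
- The top of the key's bar is at 195 mm, which is what a fully seated key should show.
- The bar is centred within 1 mm of the lock's axis and lies about 3.5° (0.06 rad) off the line to the knob, inside the 14° limit.
- The knob's height matches the first picture within 0.5 mm.
- The gripper is clear of everything. The last force reading was about 1.3 N, similar to earlier readings with the arm in free air.

No check failed. The two cameras disagreed by up to 4 mm on the bar's centre; I relied on the top view, which sees the bar's top face directly. I did not re-measure the bystanders or the other tools at the end; no unexpected contact force showed up.

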